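# Load a bush into the soak tank by its lid lever

## Task

Put the dirty bush to soak without grasping anything: press the pad of the lid lever down until the catch holds the heavy lid open and let go, push the bush gently along its chute with a fingertip until it drops into the tank, then press the catch's tab down so that the lid falls shut. Raise the lid only by its lever (never touch the lid itself), do not lift the bush, and leave the other things on the bench where they are.

Things in the scene. Friction and masses are not known exactly. Their poses are not given: they have to be found in the camera images.
- tank: Fixed grey sheet-steel soak tank on a base plate, 150x150 mm, rim 95 mm above the bench, inner floor 55 mm below the rim. Origin: centre of its underside on the bench; x runs from its front (chute side) to its back (lid hinge), y to its left, z up. The chute's floor is level with the rim: x -172 to -75, middle y 20, 40 mm wide between rails 6.5 mm high, open to the tank when the lid is up.
- lid (a joint): Heavy steel lid plate, 160x154x6 mm, about 1 kg; a wing on its left side lies on the lever's roller. Value: opening angle about the hinge on the tank's back rim, rad: 0 shut, about 1.05 when the catch holds the lever down. A damper slows it; unheld, it falls shut within about a second.
- lid_front_edge (a point): Middle of the lid's front edge, top face; 103 mm above the bench when shut, about 240 mm when open. Fixed things to keep the arm clear of: a desk lamp on the arm's left (pole at world x 48, y 284 mm, 790 mm high; shade 125 mm wide at x 218, y 284, 490 to 660 mm up) and a red vice (x 357, y 29, 256 mm high).
- lever (a joint): Angle of the cranked steel lever on the tank's left side about its pivot (tank frame x 6, y 98, z 128 mm), rad: 0 at rest with the long front end up, grows as that end is pressed down. The catch has snapped over the bar when it reads about 0.52 or more; the stop is at 0.56. It takes about 6 to 16 N at the pad, most in the first half.
- lever_pad (a point): Middle of the top of the rubber pad (34x24 mm) on the lever's long end, the place to press. At rest it is about 199 mm above the bench, its front edge higher (slope 21 degrees); it goes down on an arc of 163 mm radius about the pivot to 116 mm when the catch holds it (110 mm at the stop), where it slopes 9 degrees the other way; it moves up to 15 mm towards tank -x on the way.
- catch (a joint): Angle of the spring catch, a hook standing beside the bar just in front of the tank, rad: 0 at rest (hook over the bar's path), grows to 0.27 as its tab is pressed down or while the bar slides past the hook. About 0.1 frees the bar. It springs back to 0.
- catch_tab (a point): Middle of the top of the rubber tab (22x24 mm) of the catch, left of the lever (tank frame x -98, y 166), 84 mm above the bench. Press it straight down about 10 to 18 mm (3 to 8 N); it turns about a pin 70 mm to its right. When the bar is freed the lever's long end springs up beside the tab.
- bush: The dirty bush: brown turned ring, 30 mm across, 22 mm high, about 0.06 kg, loose, standing on the chute in front of the tank. Origin: centre of its underside.
- bush_center (a point): Middle of the dirty bush, 11 mm above its underside.
- brush: Bystander: green oval cleaning brush, 30x85x22 mm, lying on the bench. Origin: centre of its underside.
- aerosol: Bystander: spray can, 66 mm across, 189 mm high, standing on the bench. Origin: centre of its underside.
- plain_bush: Bystander: clean grey steel bush, 24 mm across, 30 mm high, standing on the bench left of the tank. Origin: centre of its underside.

How it is judged:
On the way, in this order (a step that is already met when the one before it is completed fails the run):
1. the lid stands open on its catch, with nothing pressing the lever and the bush still outside (value of joint lid above 0.9 rad and value of joint lever above 0.48 rad and contact force between the fingers and anything else below 0.3 N and x of bush_center in the frame of tank below -0.075 m), for 0.3 s.
2. the bush lies at rest in the tank while the lid still stands open (value of joint lid above 0.9 rad and z of bush_center in the frame of tank below 0.075 m and x of bush_center in the frame of tank between -0.07 and 0.07 m and y of bush_center in the frame of tank between -0.07 and 0.07 m and linear speed of bush below 0.05 m/s), for 0.2 s.
At the end, for the whole second after the job is handed in: The lid is fully shut (within 0.03 rad), the lever is back up at rest (within 0.05 rad), the catch is back in (within 0.03 rad), and the bush lies still on the floor of the tank (its middle inside the walls and less than 75 mm above the bench) (value of joint each of lid, catch below 0.03 rad and value of joint lever below 0.05 rad and z of bush_center in the frame of tank below 0.075 m and x of bush_center in the frame of tank between -0.07 and 0.07 m and y of bush_center in the frame of tank between -0.07 and 0.07 m and linear speed of bush below 0.03 m/s); the robot touches nothing.
It fails at once if the lid is touched with the gripper or arm instead of being raised by its lever (contact force between any of the fingers, the arm and lid above 1 N).
It fails at once if the bush is lifted off its chute (z of bush_center in the frame of tank above 0.126 m).
It fails at once if the bush is squeezed or shoved hard (contact force between the fingers and bush above 15 N).
It fails at once if the brush, spray can or clean bush is moved by more than 20 mm (distance of any of brush, aerosol, plain_bush from where it was at the start of the episode above 0.02 m).
It also fails if it takes over 62 s, if anything falls off the work surface, if the arm or the gripper's body presses on something with over 40 N, if the wrist force passes 120 N, or if a joint passes its speed limit or range.

## Robot

A 7-joint arm with a two-finger parallel gripper is mounted at the origin on the work surface; the furniture and walls round the work are solid. World frame = base frame: x ahead of the robot, y to its left, z up, the work surface at z = 0. Lengths are in m, angles in rad, forces in N, time in s.
With the tool pointing down it reaches from about 0.4 to 0.85 m from the base axis. Payload 4.5 kg.
Tool frame: the origin (TCP) lies midway between the tips of the shut fingers; the grasp point (between the pads) lies 19 mm behind it; y points along the fingers, z is the direction in which the jaws open and shut, and the axes are right-handed (so a half turn about y gives the same grasp; the last joint's range is limited). The gripper opens to 85 mm and grips with 20 to 120 N. Pads are 22 mm wide; open, the fingers measure 114 mm over their backs; the gripper's body (76 mm by 85 mm) begins 54 mm behind the grasp point. The pads swing forward as they close: fully open they stand 13 mm farther back than shut.
Start: joints at [1.194, 0.689, -0.195, 1.565, 0.157, 0.902, -0.215], TCP at [0.25, -0.573, 0.231] pointing down, gripper open.
Joint ranges: [-3.01, 3.01], [-0.46, 2.08], [-1.47, 1.51], [0.13, 2.56], [-1, 4.14], [0.04, 2.09], [-2.66, 2.66]. Speed limits (rad/s): [2.57, 2.57, 3.14, 3.14, 3.14, 3.14, 3.14].

## Interface

Orientations are given as a rotation vector (axis times angle).
In Python, from station import sensors, imaging, r gives the robot as it stands. The module is installed in compiled form; this text tells all that it offers.
- The arm moves only by the shell command python3 -m pendant 'ROWS' [OPENING] [FORCE]. ROWS is JSON, a list of rows, each a list of 2 entries, a list of its own where there are three numbers: the shift along the tool's x, y, z in m, then the turn, a rotation vector about the tool's x, y, z in degrees. In form: [[[dx, dy, dz], [wx, wy, wz]], ...]. A call has 1 to 20 rows; each row is the pose to reach, as a shift and turn from the pose commanded when the call began, along the tool's axes at that moment; what a row does not reach only later rows make up. A row lasts 1/8 s, in which the tool goes at most 62.5 mm and 10.7 degrees, less where a joint would pass 70% of its speed; a pose out of reach is approached as far as the arm can. A call with a gripper value outside its range is refused whole. OPENING is the opening, from 0 (shut) to 1 (fully open), set as the call begins (- or left out, the last holds). The fingers move at their own pace and stop on an object; FORCE is the grip in N (left out, the last holds). Time passes only in rows, so rows that repeat a pose let the fingers close. It gives the time, the measured TCP pose, the force and the opening at its end, in the units of the state.
- sensors.get_obs(): the state, without advancing time (a new reading comes with each control period).
- imaging.camera(name): name is "side" or "top"; returns a dict with "pixels" (420x560x3 uint8, red, green, blue), "vertical_fov" (degrees; the focal length in pixels is half the picture's height over the tangent of half this angle, whatever the lens; pixels are square), "cx", "cy" (the principal point, pixels), "k1" (the pictures are not rectified: a ray, as slopes to the right and down, at radius r is drawn at 1 + k1 r^2 times it, then the intrinsics apply), "extrinsics" (4x4, takes a point from camera to world coordinates). Camera axes: x right, y down, z forward; pixel columns grow to the right and rows downward; lengths in m; the calibration is good to about 2 mm. A picture is of the moment at which its call begins. There is no depth.
- r.finish_job(): hands the job in, once; it reports no verdict.
The state is a dict: "time": time; "joints": joint angles; "qd": joint speeds; "tau": joint torques, N m; "ee_pos": TCP position; "ee_rot": TCP orientation; "ft_force": force on the tool from outside, world axes, zero at the start; "ft_torque": the same for the moment, N m; "width": opening from 0.0 (shut) to 1.0 (fully open).
Only numpy, scipy, OpenCV 4.12 (cv2) and the standard library are available. Lean on these libraries where they do the work, as an engineer would, in place of code of your own. Each camera call takes 0.05 s, during which the arm holds its last target.

## Working session

There is one attempt and no reset: what is moved stays moved. The work goes in short steps, Python scripts to look and compute and a shell command to move; the robot and the scene stay as the last step left them, time stands still between calls to the robot, and variables do not carry over. Pictures are saved under pics/ and viewed, and the job is handed in when it is done.

```bash
mkdir -p pics; cat > h.py <<'E'
import numpy as np, cv2
from station import sensors, imaging, r
def shot(name,tag):
    c=imaging.camera(name); np.savez('pics/%s.npz'%tag,**{k:np.array(v) for k,v in c.items()})
    cv2.imwrite('pics/%s.png'%tag,c['pixels'][:,:,::-1]); return c
def load(tag): return dict(np.load('pics/%s.npz'%tag))
def K(c):
    f=210/np.tan(np.radians(float(c['vertical_fov']))/2); return np.array([[f,0,float(c['cx'])],[0,f,float(c['cy'])],[0,0,1]])
def ray(c,uv):
    p=cv2.undistortPoints(np.array([[uv]],float),K(c),np.array([float(c['k1']),0,0,0]))[0,0]
    E=c['extrinsics']; return E[:3,3],E[:3,:3]@np.array([p[0],p[1],1])
def atz(c,uv,z):
    o,d=ray(c,uv); return o+d*(z-o[2])/d[2]
def proj(c,P):
    E=np.linalg.inv(c['extrinsics']); 
    rv=cv2.Rodrigues(E[:3,:3])[0]
    return cv2.projectPoints(np.array(P,float).reshape(-1,1,3),rv,E[:3,3],K(c),np.array([float(c['k1']),0,0,0]))[0][:,0]
def tri(L):
    A=np.zeros((3,3));b=np.zeros(3)
    for c,uv in L:
        o,d=ray(c,uv); d=d/np.linalg.norm(d); M=np.eye(3)-np.outer(d,d); A+=M;b+=M@o
    return np.linalg.solve(A,b)
def crop(tag,x0,y0,x1,y1,s,out):
    im=cv2.imread('pics/%s.png'%tag)[y0:y1,x0:x1]; cv2.imwrite('pics/%s.png'%out,cv2.resize(im,None,fx=s,fy=s,interpolation=cv2.INTER_CUBIC))
E
python3 - <<'E'
from h import *
for n in ('side','top'):
    c=shot(n,n+'0'); print(n,c['vertical_fov'],c['cx'],c['cy'],c['k1'],c['extrinsics'].round(3).tolist())
o=sensors.get_obs(); print(o)
E
```

```text
side 43.558773968368264 289.3126198192531 215.40449610359414 -0.19737919689037484 [[-0.992, -0.071, 0.103, 0.455], [-0.124, 0.431, -0.894, 1.122], [0.019, -0.9, -0.436, 0.51], [0.0, 0.0, 0.0, 1.0]]
top 48.69650696174568 287.203534475114 201.56999866949022 -0.12585893699342482 [[0.002, -0.995, 0.098, 0.425], [-1.0, -0.001, 0.016, 0.305], [-0.015, -0.098, -0.995, 1.158], [0.0, 0.0, 0.0, 1.0]]
{'time': 0.1, 'joints': array([ 1.19380036,  0.68990822, -0.19451509,  1.56626944,  0.1573121 ,
        0.90247514, -0.21509501]), 'qd': array([ 9.16250520e-04, -1.63075330e-03, -1.30571987e-03, -2.95964716e-03,
       -2.52920826e-03,  1.27803297e-03, -3.02410367e-05]), 'tau': array([-4.74216082e-03, -5.40604949e+01, -1.27118234e+00, -1.58984327e+01,
        9.48209432e-03,  4.52559994e-03, -1.67360747e-05]), 'ee_pos': array([ 0.24930559, -0.57248067,  0.23055121]), 'ee_rot': array([-0.41627622,  1.99700076, -1.99373681]), 'ft_force': array([-0.27516172, -0.12757796,  0.96744635]), 'ft_torque': array([-0.03111137, -0.04523603,  0.04304983]), 'width': 1.0002319904469017}
```

View pics/side0.png

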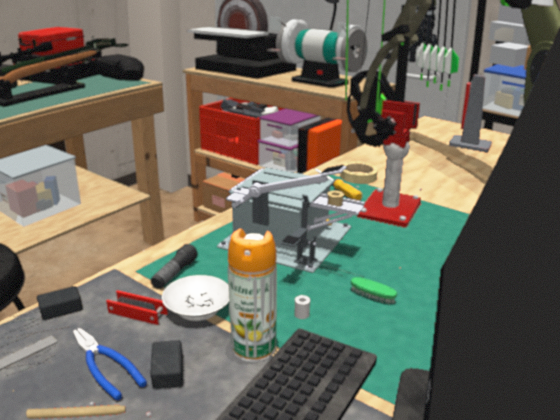

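View pics/top0.png

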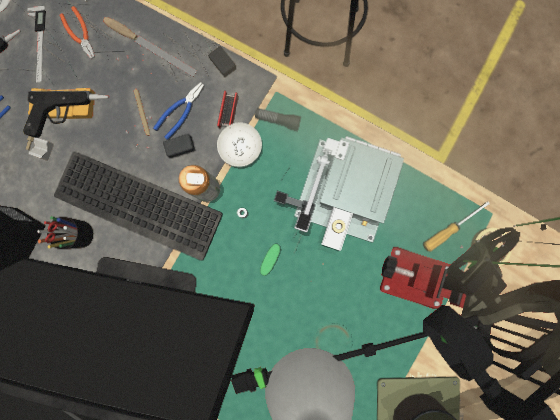

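```bash
python3 - <<'E'
from h import *
crop('top0',260,125,420,265,5,'t0c'); crop('side0',205,145,405,285,4,'s0c')
E
```

```text
(no output)
```

View pics/t0c.png

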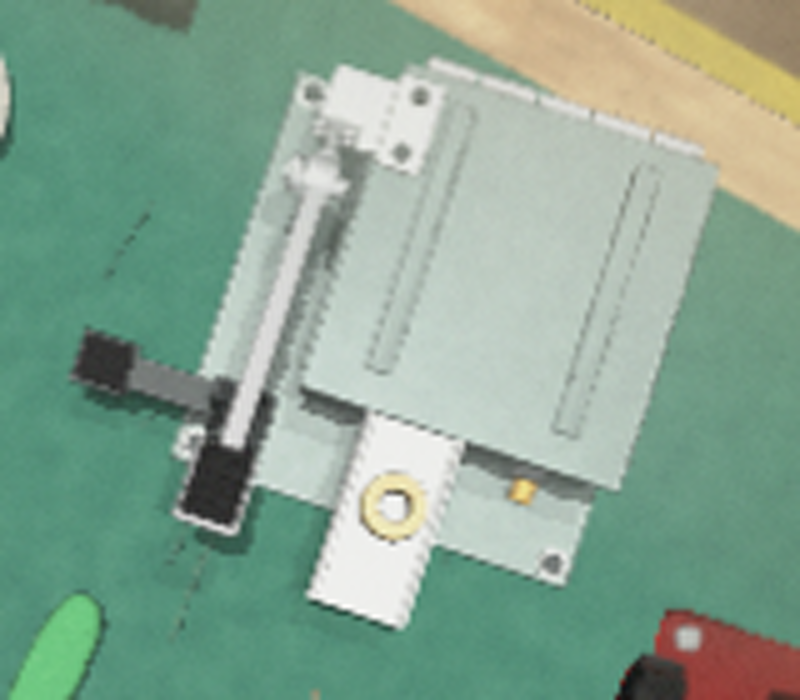

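View pics/s0c.png

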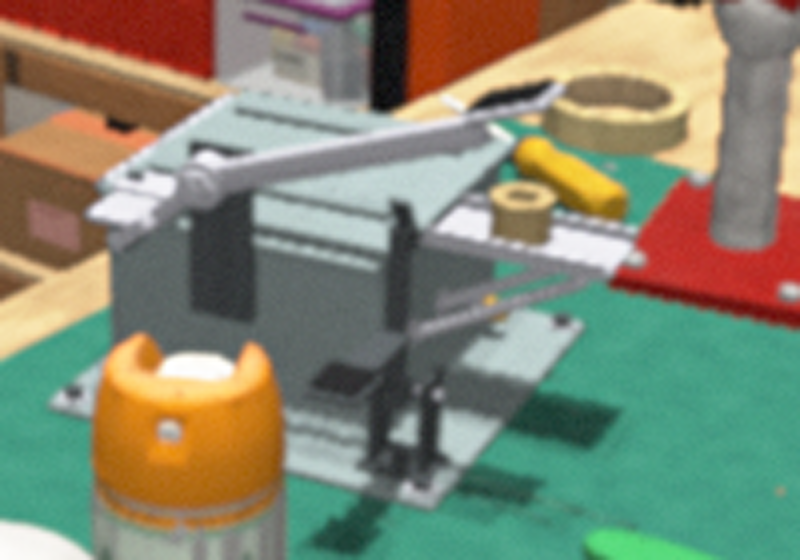

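```bash
python3 - <<'E'
from h import *
t=load('top0');s=load('side0')
T=lambda x,y:(260+(x+.5)/5-.5,125+(y+.5)/5-.5); S=lambda x,y:(205+(x+.5)/4-.5,145+(y+.5)/4-.5)
fl=atz(t,T(308,598),.1015);fr=atz(t,T(405,628),.1015)
lfl=atz(t,T(303,388),.103);lfr=atz(t,T(617,488),.103);lbr=atz(t,T(715,165),.103)
tab=atz(t,T(103,357),.084);pad=atz(t,T(217,485),.199);bush=atz(t,T(393,505),.117)
print(lfl,lfr,lbr,np.linalg.norm(lfl-lfr),np.linalg.norm(fl-fr))
print('tab',tab,tri([(t,T(103,357)),(s,S(343,378))]),'pad',pad,tri([(t,T(217,485)),(s,S(515,97))]))
print('bush',bush,tri([(t,T(393,505)),(s,S(523,192))]))
pts=np.array([fl,fr,tab]);loc=np.array([[-.172,.042],[-.172,-.002],[-.098,.166]])
from scipy.optimize import least_squares
def res(p):
    c,n=np.cos(p[2]),np.sin(p[2]);R=np.array([[c,-n],[n,c]])
    a=((loc@R.T+p[:2])-pts[:,:2]).ravel()
    # lid sym: front corners at y=+-.077, yaw only and y centre
    L=(np.array([lfl,lfr])[:,:2]-p[:2])@R
    return np.r_[a,L[:,1]-[.077,-.077],L[0,0]-L[1,0]]
q=least_squares(res,[.55,.2,-.3]);print(q.x,(q.fun*1000).round(1))
p=q.x;c,n=np.cos(p[2]),np.sin(p[2]);R=np.array([[c,-n],[n,c]])
for nme,v in dict(lfl=lfl,lfr=lfr,lbr=lbr,tab=tab,pad=pad,bush=bush,brush=atz(t,(270,260),.02),plain=atz(t,(241.5,212.5),.03),can=atz(t,(195,179),.189)).items(): print(nme,v.round(4),((v[:2]-p[:2])@R).round(4))
from scipy.spatial.transform import Rotation as Ro
M=Ro.from_rotvec(sensors.get_obs()['ee_rot']).as_matrix();print(M.round(3))
E
```

```text
[0.5280084  0.24618491 0.103     ] [0.48230545 0.10292867 0.103     ] [0.63208777 0.05417952 0.103     ] 0.1503699076381132 0.046033247907617
tab [0.5442874  0.33819999 0.084     ] [0.54343039 0.33817519 0.0831631 ] pad [0.47830278 0.28726893 0.199     ] [0.47815137 0.28721385 0.19611026]
bush [0.47392936 0.20676847 0.117     ] [0.47379079 0.20690379 0.11843193]
[ 0.58352747  0.14924672 -0.31819124] [ 0.9 -1.2  0.7  1.  -1.9 -0.6 -2.3  1.3 -1.4]
lfl [0.528  0.2462 0.103 ] [-0.0831  0.0747]
lfr [0.4823 0.1029 0.103 ] [-0.0817 -0.0757]
lbr [0.6321 0.0542 0.103 ] [ 0.0759 -0.0751]
tab [0.5443 0.3382 0.084 ] [-0.0964  0.1672]
pad [0.4783 0.2873 0.199 ] [-0.1431  0.0982]
bush [0.4739 0.2068 0.117 ] [-0.1221  0.0203]
brush [0.3942 0.3645 0.02  ] [-0.2472  0.1452]
plain [0.5097 0.4344 0.03  ] [-0.1594  0.2477]
can [0.5689 0.5165 0.189 ] [-0.1287  0.3442]
[[-0.917 -0.001  0.399]
 [-0.399  0.001 -0.917]
 [ 0.    -1.    -0.002]]
```

```bash
cat >> h.py <<'E'
from scipy.spatial.transform import Rotation as Ro
TP=np.array([.5835,.1492]);TY=-.318
def t2w(x,y,z):
    c,n=np.cos(TY),np.sin(TY); return np.array([TP[0]+c*x-n*y,TP[1]+n*x+c*y,z])
def w2t(P):
    c,n=np.cos(TY),np.sin(TY); d=P[:2]-TP; return np.array([c*d[0]+n*d[1],-n*d[0]+c*d[1],P[2]])
def shift(P,off=(0,0,0)):
    o=sensors.get_obs(); M=Ro.from_rotvec(o['ee_rot']).as_matrix(); return (M.T@(np.array(P)-o['ee_pos'])).round(4)
def stat():
    o=sensors.get_obs(); print('t',round(o['time'],2),'tank',(w2t(o['ee_pos'])*1000).round(1),'world',o['ee_pos'].round(4),'F',o['ft_force'].round(2),'w',round(o['width'],3),'q',o['joints'].round(2)); M=Ro.from_rotvec(o['ee_rot']).as_matrix(); print('in tank:',(Ro.from_euler('z',-TY).as_matrix()@M).round(3).tolist())
E
python3 - <<'E'
from h import *
for P in [(.32,-.5,.38),(.55,-.15,.38),(.53,.15,.37),t2w(-.141,.098,.30)]: print(P,shift(P))
E
```

```text
(0.32, -0.5, 0.38) [-0.0937 -0.1494 -0.0385]
(0.55, -0.15, 0.38) [-0.4444 -0.1491 -0.2675]
(0.53, 0.15, 0.37) [-0.5459 -0.1386 -0.5505]
[0.48021078 0.28637265 0.3       ] [-0.5547 -0.0684 -0.6953]
```

```bash
python3 -m pendant '[[[-0.094,-0.149,-0.039],[0,0,0]],[[-0.094,-0.149,-0.039],[0,0,0]],[[-0.094,-0.149,-0.039],[0,0,0]],[[-0.444,-0.149,-0.268],[0,-10,0]],[[-0.444,-0.149,-0.268],[0,-20,0]],[[-0.444,-0.149,-0.268],[0,-30,0]],[[-0.444,-0.149,-0.268],[0,-40,0]],[[-0.444,-0.149,-0.268],[0,-48.3,0]],[[-0.444,-0.149,-0.268],[0,-48.3,0]],[[-0.444,-0.149,-0.268],[0,-48.3,0]],[[-0.444,-0.149,-0.268],[0,-48.3,0]]]' 0; python3 - <<'E'
from h import *
stat(); shot('side','side1')
for P in [(.53,.12,.37),t2w(-.141,.098,.30)]: print(P,shift(P))
E
```

```text
time: 1.48
ee_pos: [0.5511, -0.145, 0.3799]
ee_rot: [-1.045, 1.435, -1.431]
ft_force: [-0.3, -0.6, -0.8]
width: -0.004
t 1.48 tank [  61.2 -289.6  379.9] world [ 0.5511 -0.145   0.3799] F [-0.3  -0.65 -0.76] w -0.004 q [ 0.46  0.49 -0.48  1.5   0.23  1.2  -0.36]
in tank: [[0.009, -0.001, 1.0], [-1.0, 0.003, 0.009], [-0.003, -1.0, -0.001]]
(0.53, 0.12, 0.37) [-0.249   0.0099 -0.1016]
[0.48021078 0.28637265 0.3       ] [-0.392   0.0801 -0.2002]
```

View pics/side1.png

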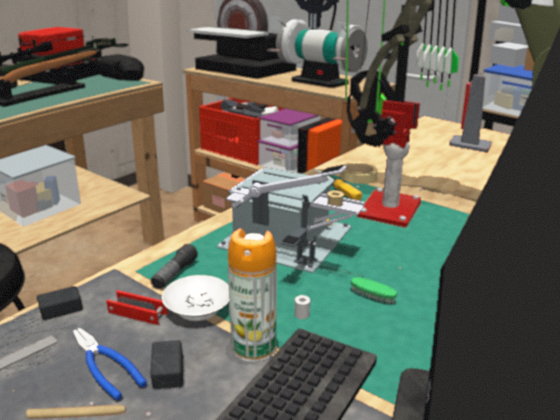

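The side view shows the tank and bench as before; the arm is still out of the picture. Now I'll go over to the lever.

```bash
python3 -m pendant '[[[-0.06,0.003,-0.025],[0,0,0]],[[-0.12,0.006,-0.05],[0,0,0]],[[-0.18,0.008,-0.075],[0,0,0]],[[-0.24,0.01,-0.1],[0,0,0]],[[-0.28,0.01,-0.13],[0,0,0]],[[-0.32,0.01,-0.15],[0,0,0]],[[-0.35,0.01,-0.18],[0,0,0]],[[-0.39,0.01,-0.2],[0,0,0]],[[-0.39,0.01,-0.2],[0,0,0]]]'; python3 - <<'E'
from h import *
stat(); shot('side','side2');shot('top','top2')
E
```

```text
time: 2.65
ee_pos: [0.4799, 0.2854, 0.3702]
ee_rot: [-1.045, 1.437, -1.434]
ft_force: [0.7, -1.2, 0.6]
width: -0.001
t 2.65 tank [-141.    97.   370.2] world [0.4799 0.2854 0.3702] F [ 0.73 -1.18  0.65] w -0.001 q [-0.3   0.49 -0.52  1.55  0.26  1.17 -1.19]
in tank: [[0.005, -0.001, 1.0], [-1.0, 0.001, 0.005], [-0.001, -1.0, -0.001]]
```

View pics/side2.png

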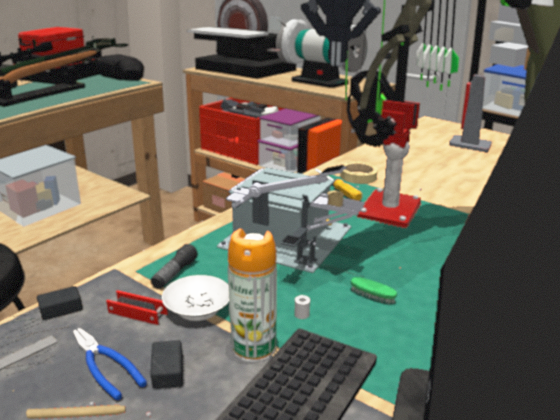

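View pics/top2.png

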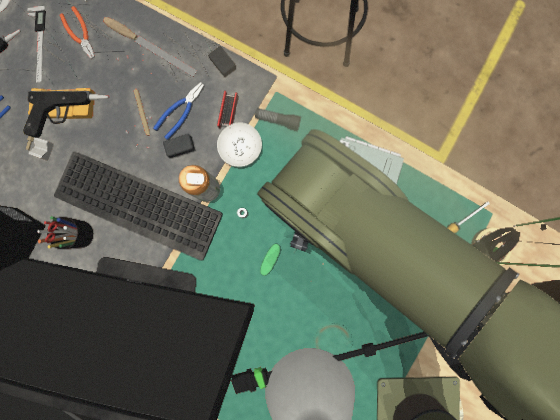

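```bash
python3 - <<'E'
from h import *
s=load('side2');t=load('top2');P=sensors.get_obs()['ee_pos'];print(proj(s,P),proj(t,P))
crop('side2',270,0,430,120,5,'s2c')
print(shift(t2w(-.143,.098,.215)))
E
```

```text
[[336.53446622  64.89324257]] [[308.42799632 214.01155889]]
[-0.0048  0.1549 -0.0052]
```

View pics/s2c.png

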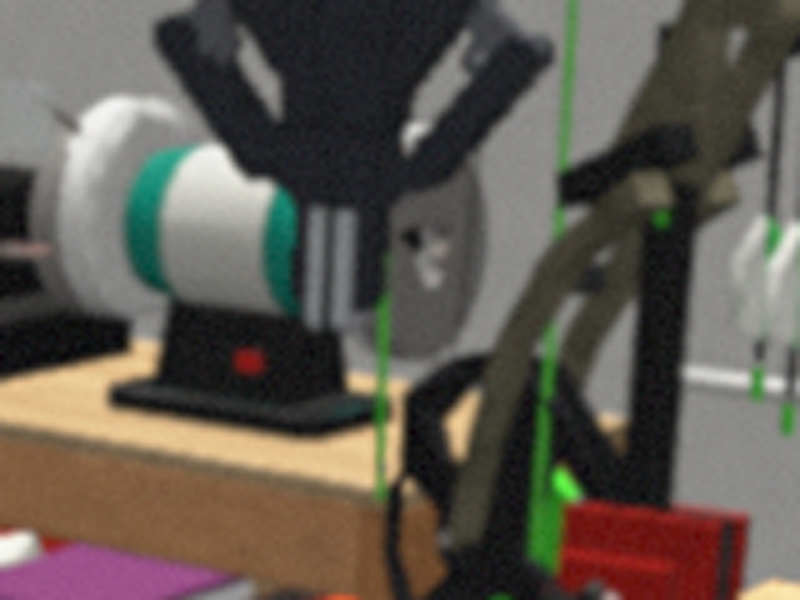

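```bash
python3 -m pendant '[[[0,0.05,0],[0,0,0]],[[0,0.1,0],[0,0,0]],[[0,0.14,0],[0,0,0]],[[0,0.15,0],[0,0,0]],[[0,0.15,0],[0,0,0]]]'; python3 - <<'E'
from h import *
stat(); shot('side','side3')
crop('side3',230,120,390,240,5,'s3c')
E
```

```text
time: 3.38
ee_pos: [0.4821, 0.2818, 0.2207]
ee_rot: [-1.041, 1.44, -1.441]
ft_force: [-0.4, 0.5, 0.7]
width: -0.001
t 3.38 tank [-137.8   94.3  220.7] world [0.4821 0.2818 0.2207] F [-0.4   0.46  0.66] w -0.001 q [-0.34  0.64 -0.46  1.77  0.38  0.81 -1.3 ]
in tank: [[-0.001, 0.001, 1.0], [-1.0, -0.0, -0.001], [0.0, -1.0, 0.001]]
```

View pics/s3c.png

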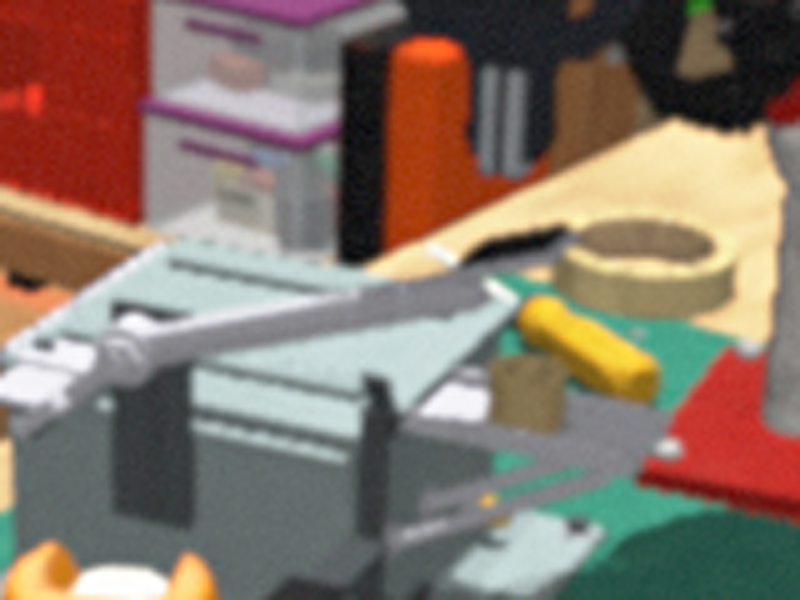

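```bash
python3 -m pendant '[[[-0.004,0.008,-0.005],[0,0,0]],[[-0.004,0.014,-0.006],[0,0,0]],[[-0.004,0.02,-0.007],[0,0,0]],[[-0.004,0.026,-0.009],[0,0,0]],[[-0.004,0.032,-0.011],[0,0,0]],[[-0.004,0.038,-0.013],[0,0,0]],[[-0.004,0.044,-0.015],[0,0,0]],[[-0.004,0.05,-0.016],[0,0,0]]]'; python3 - <<'E'
from h import *
stat(); shot('side','side4')
crop('side4',230,80,390,200,5,'s4c')
E
```

```text
time: 4.42
ee_pos: [0.4661, 0.2926, 0.1713]
ee_rot: [-1.043, 1.439, -1.437]
ft_force: [-4.5, -0.3, 14.2]
width: 0.0
t 4.42 tank [-156.3   99.5  171.3] world [0.4661 0.2926 0.1713] F [-4.48 -0.26 14.15] w 0.0 q [-0.39  0.7  -0.42  1.85  0.42  0.69 -1.38]
in tank: [[0.002, -0.0, 1.0], [-1.0, 0.001, 0.002], [-0.001, -1.0, -0.0]]
```

View pics/s4c.png

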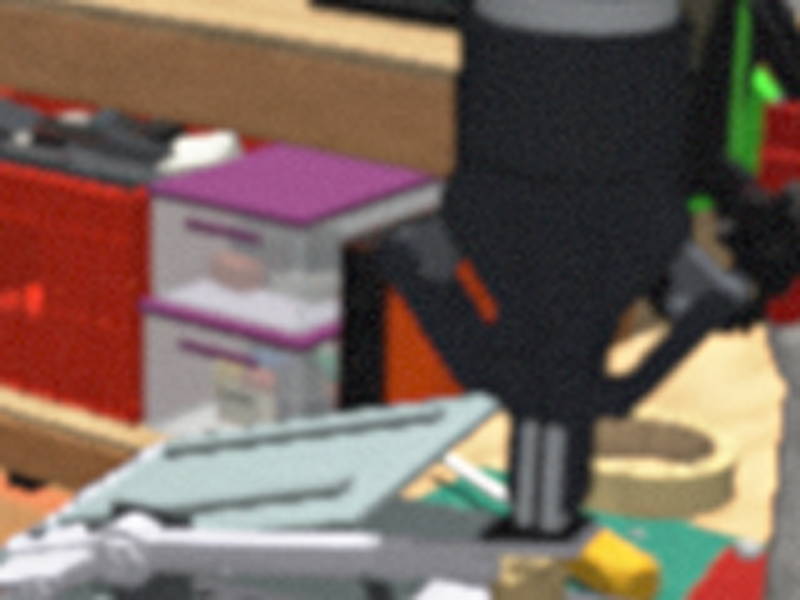

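The tip rests on the rubber pad and the lid is rising clear of the gripper; I'll press on.

```bash
python3 -m pendant '[[[0,0.006,-0.001],[0,0,0]],[[0,0.012,-0.001],[0,0,0]],[[0,0.018,-0.002],[0,0,0]],[[0,0.024,-0.002],[0,0,0]],[[0,0.03,-0.002],[0,0,0]],[[0,0.036,-0.002],[0,0,0]],[[0,0.042,-0.002],[0,0,0]],[[0,0.047,-0.002],[0,0,0]],[[0,0.051,-0.002],[0,0,0]],[[0,0.055,-0.002],[0,0,0]],[[0,0.057,-0.002],[0,0,0]],[[0,0.057,-0.002],[0,0,0]]]'; python3 - <<'E'
from h import *
stat(); shot('side','side5')
crop('side5',230,80,390,240,4,'s5c')
E
```

```text
time: 5.98
ee_pos: [0.4657, 0.2922, 0.1131]
ee_rot: [-1.042, 1.439, -1.439]
ft_force: [-1.9, 0.7, 1.2]
width: -0.001
t 5.97 tank [-156.6   99.   113.1] world [0.4657 0.2922 0.1131] F [-1.93  0.69  1.19] w -0.001 q [-0.43  0.78 -0.36  1.89  0.49  0.55 -1.43]
in tank: [[0.001, 0.0, 1.0], [-1.0, -0.0, 0.001], [0.0, -1.0, 0.0]]
```

View pics/s5c.png

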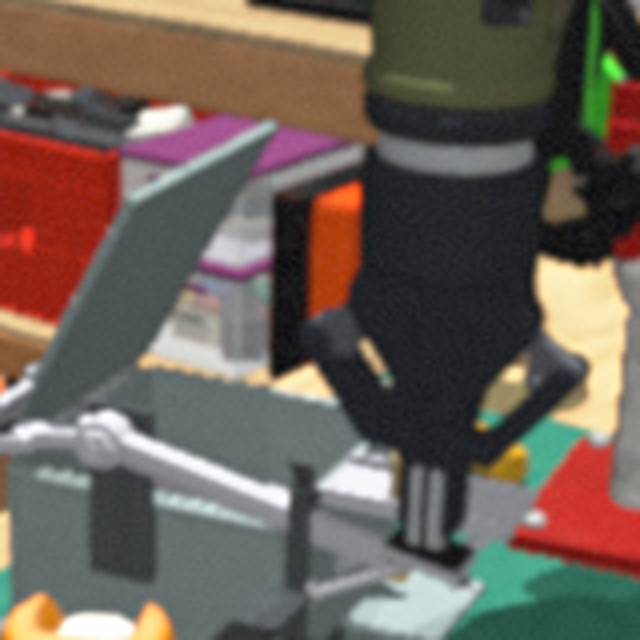

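```bash
python3 -m pendant '[[[0,0.002,0],[0,0,0]],[[0,0.002,0],[0,0,0]]]'; python3 -m pendant '[[[0,-0.003,0],[0,0,0]],[[0,-0.007,0],[0,0,0]],[[0,-0.012,0],[0,0,0]],[[0,-0.025,0],[0,0,0]],[[0,-0.025,0],[0,0,0]]]'; python3 - <<'E'
from h import *
stat(); shot('side','side6')
crop('side6',230,80,390,240,4,'s6c')
E
```

```text
time: 6.28
ee_pos: [0.4659, 0.2921, 0.1114]
ee_rot: [-1.041, 1.438, -1.44]
ft_force: [-0.2, 0.6, 2.5]
width: 0.0
time: 6.9
ee_pos: [0.4661, 0.2927, 0.1375]
ee_rot: [-1.039, 1.438, -1.439]
ft_force: [0.8, -0.2, 0.2]
width: -0.003
t 6.9 tank [-156.4   99.6  137.5] world [0.4661 0.2927 0.1375] F [ 0.79 -0.21  0.2 ] w -0.003 q [-0.42  0.75 -0.38  1.88  0.46  0.61 -1.41]
in tank: [[0.001, 0.002, 1.0], [-1.0, 0.002, 0.001], [-0.002, -1.0, 0.002]]
```

View pics/s6c.png

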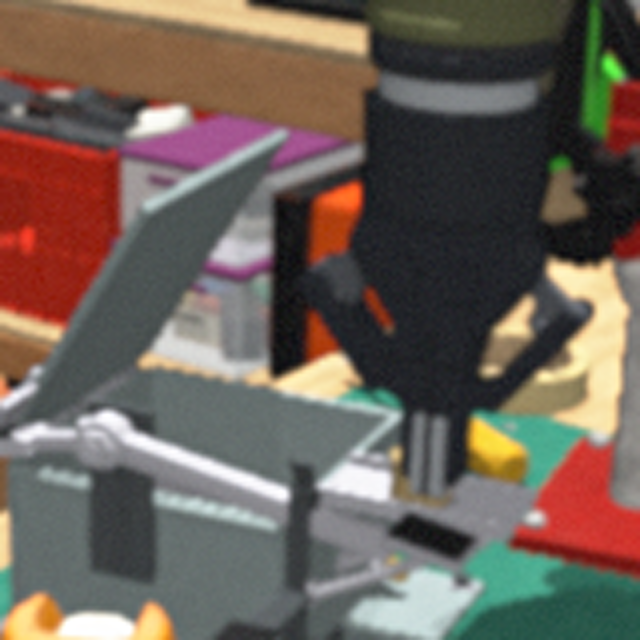

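The catch holds: lid is up, the pad stands free of the tip. Now I'll go behind the bush.

```bash
python3 -m pendant '[[[0,-0.04,0],[0,0,0]],[[0,-0.065,0],[0,0,0]],[[0.04,-0.065,-0.015],[0,0,0]],[[0.079,-0.065,-0.026],[0,0,0]],[[0.079,-0.045,-0.026],[0,0,0]],[[0.079,-0.025,-0.026],[0,0,0]],[[0.079,-0.01,-0.026],[0,0,0]],[[0.079,-0.01,-0.026],[0,0,0]]]'; python3 - <<'E'
from h import *
stat(); shot('side','side7')
crop('side7',250,120,410,240,5,'s7c')
E
```

```text
time: 7.95
ee_pos: [0.4153, 0.2248, 0.1455]
ee_rot: [-1.045, 1.439, -1.439]
ft_force: [0.4, -0.3, 0.5]
width: -0.002
t 7.95 tank [-183.4   19.2  145.5] world [0.4153 0.2248 0.1455] F [ 0.38 -0.29  0.46] w -0.002 q [-0.36  0.66 -0.37  2.09  0.5   0.48 -1.43]
in tank: [[0.001, -0.001, 1.0], [-1.0, -0.002, 0.001], [0.002, -1.0, -0.001]]
```

View pics/s7c.png

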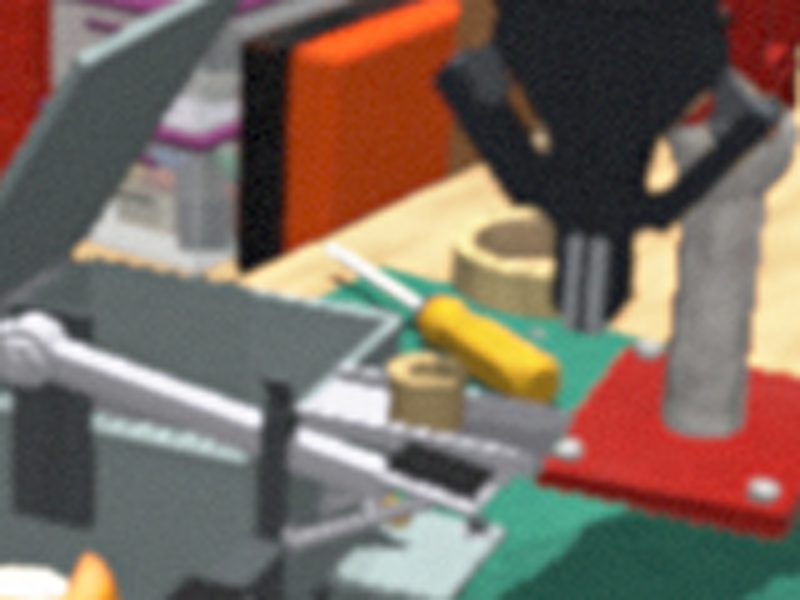

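The tip stands behind the bush, in line with the chute. I'll lower it and push gently.

```bash
python3 -m pendant '[[[-0.001,0.02,0],[0,0,0]],[[-0.001,0.036,0],[0,0,0]],[[-0.001,0.043,0.002],[0,0,0]],[[-0.001,0.043,0.012],[0,0,0]],[[-0.001,0.043,0.022],[0,0,0]],[[-0.001,0.043,0.028],[0,0,0]],[[-0.001,0.043,0.033],[0,0,0]],[[-0.001,0.043,0.038],[0,0,0]],[[-0.001,0.043,0.043],[0,0,0]],[[-0.001,0.043,0.048],[0,0,0]],[[-0.001,0.043,0.053],[0,0,0]],[[-0.001,0.043,0.053],[0,0,0]]]'; python3 - <<'E'
from h import *
stat(); shot('side','side8')
crop('side8',250,120,410,240,5,'s8c')
E
```

```text
time: 9.5
ee_pos: [0.4672, 0.2095, 0.1032]
ee_rot: [-1.041, 1.439, -1.44]
ft_force: [-0.0, 0.1, -0.1]
width: 0.003
t 9.5 tank [-129.3   21.   103.2] world [0.4672 0.2095 0.1032] F [-0.05  0.06 -0.14] w 0.003 q [-0.31  0.77 -0.34  2.01  0.55  0.46 -1.38]
in tank: [[0.0, 0.0, 1.0], [-1.0, 0.0, 0.0], [-0.0, -1.0, 0.0]]
```

View pics/s8c.png

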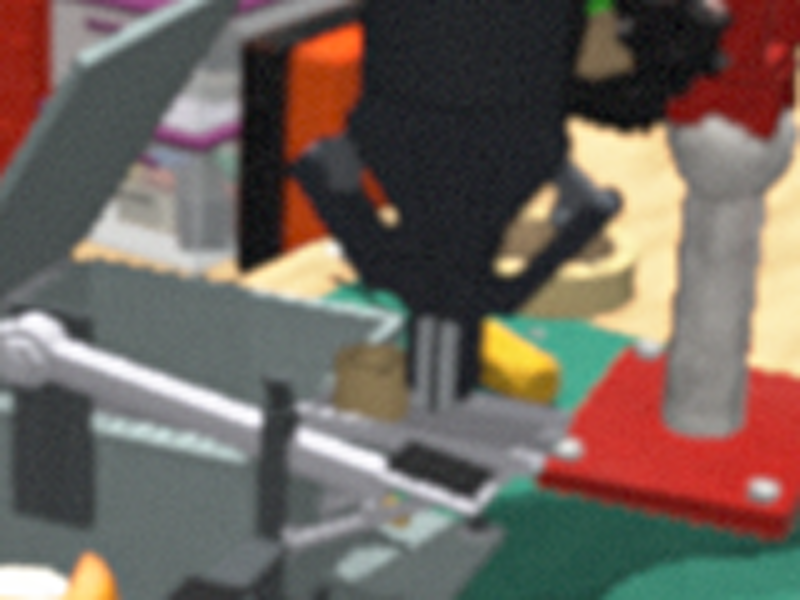

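```bash
python3 -m pendant '[[[0.001,0,0.005],[0,0,0]],[[0.001,0,0.01],[0,0,0]],[[0.001,0,0.015],[0,0,0]],[[0.001,0,0.02],[0,0,0]],[[0.001,0,0.024],[0,0,0]],[[0.001,0,0.028],[0,0,0]],[[0.001,0,0.032],[0,0,0]],[[0.001,0,0.036],[0,0,0]],[[0.001,0,0.036],[0,0,0]]]'; python3 - <<'E'
from h import *
stat(); shot('side','side9')
crop('side9',230,100,390,220,5,'s9c')
E
```

```text
time: 10.68
ee_pos: [0.501, 0.1974, 0.1033]
ee_rot: [-1.042, 1.439, -1.439]
ft_force: [-0.1, -0.6, -0.7]
width: -0.0
t 10.68 tank [-93.4  20.  103.3] world [0.501  0.1974 0.1033] F [-0.05 -0.58 -0.74] w -0.0 q [-0.24  0.79 -0.37  1.93  0.54  0.52 -1.3 ]
in tank: [[0.0, 0.0, 1.0], [-1.0, 0.0, 0.0], [-0.0, -1.0, 0.0]]
```

View pics/s9c.png

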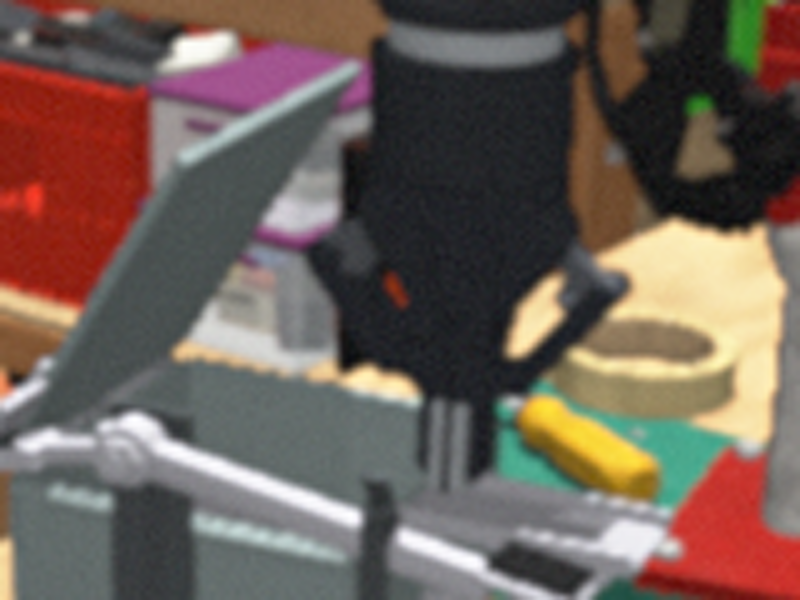

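The bush has left the chute. I'll back off, rise, and look into the tank.

```bash
python3 -m pendant '[[[0,0,-0.03],[0,0,0]],[[0,-0.03,-0.06],[0,0,0]],[[0,-0.08,-0.09],[0,0,0]],[[-0.04,-0.12,-0.1],[0,0,0]],[[-0.08,-0.14,-0.12],[0,0,0]],[[-0.13,-0.14,-0.12],[0,0,0]],[[-0.18,-0.14,-0.12],[0,0,0]],[[-0.18,-0.14,-0.12],[0,0,0]]]'; python3 - <<'E'
from h import *
stat(); shot('top','top10')
crop('top10',230,100,430,250,4,'t10c')
E
```

```text
time: 11.72
ee_pos: [0.4418, 0.4105, 0.2431]
ee_rot: [-1.042, 1.438, -1.433]
ft_force: [-0.2, -0.9, 0.1]
width: 0.0
t 11.72 tank [-216.3  203.9  243.1] world [0.4418 0.4105 0.2431] F [-0.15 -0.91  0.1 ] w 0.0 q [-0.56  0.67 -0.47  1.61  0.36  0.94 -1.47]
in tank: [[0.005, -0.001, 1.0], [-1.0, 0.004, 0.005], [-0.004, -1.0, -0.001]]
```

View pics/t10c.png

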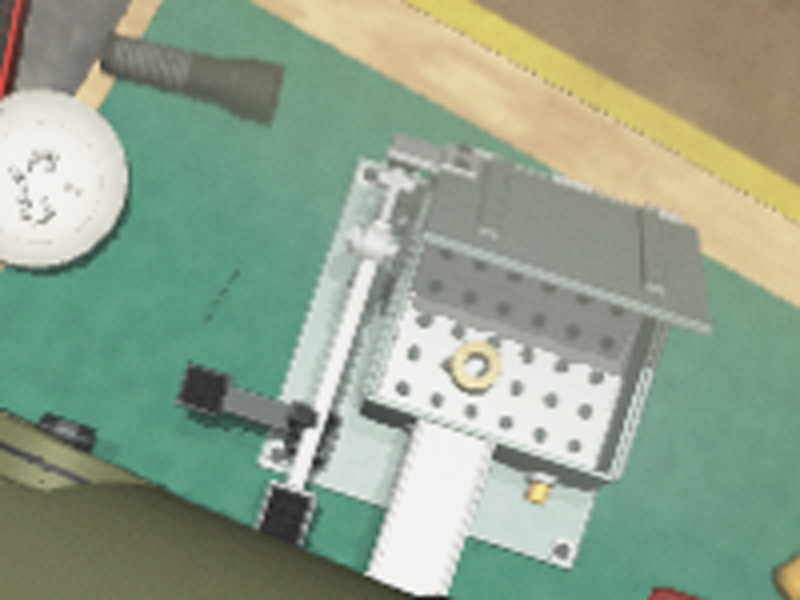

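The top view shows the bush (crop 475,365) lying flat on the tank floor, lid still open, tab at (204,387). Next the tab, with the tool leaning 10° away from the lever.

```bash
python3 -m pendant '[[[0.02,0,0.05],[0,0,-5]],[[0.037,0,0.1],[0,0,-10]],[[0.037,0.03,0.118],[0,0,-10]],[[0.037,0.07,0.118],[0,0,-10]],[[0.037,0.11,0.118],[0,0,-10]],[[0.037,0.12,0.118],[0,0,-10]],[[0.037,0.12,0.118],[0,0,-10]]]'; python3 - <<'E'
from h import *
stat(); shot('side','side11')
crop('side11',230,100,390,270,4,'s11c')
print(shift(t2w(-.098,.167,.09)),shift(t2w(-.098,.166,.068)))
E
```

```text
time: 12.65
ee_pos: [0.5431, 0.3334, 0.1236]
ee_rot: [-1.193, 1.375, -1.562]
ft_force: [0.2, 0.5, 0.1]
width: -0.001
t 12.65 tank [-96.  162.4 123.6] world [0.5431 0.3334 0.1236] F [0.19 0.47 0.15] w -0.001 q [-0.48  0.92 -0.38  1.46  0.46  1.02 -1.35]
in tank: [[0.001, -0.0, 1.0], [-0.985, -0.175, 0.001], [0.175, -0.985, -0.0]]
[-0.0096  0.0334 -0.0024] [-0.0124  0.0552 -0.0024]
```

View pics/s11c.png

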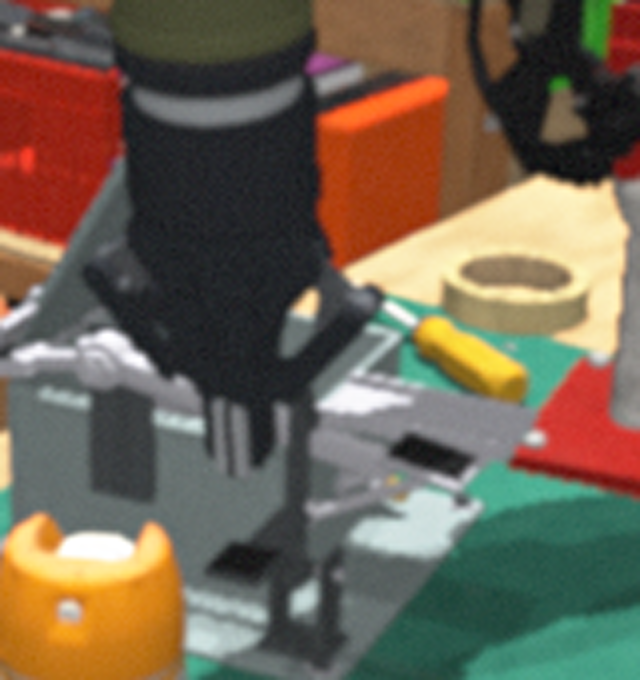

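```bash
python3 -m pendant '[[[-0.008,0.015,-0.002],[0,0,0]],[[-0.01,0.03,-0.002],[0,0,0]],[[-0.01,0.036,-0.002],[0,0,0]],[[-0.011,0.041,-0.002],[0,0,0]],[[-0.011,0.045,-0.002],[0,0,0]],[[-0.011,0.049,-0.002],[0,0,0]],[[-0.012,0.053,-0.002],[0,0,0]],[[-0.012,0.053,-0.002],[0,0,0]]]'; python3 - <<'E'
from h import *
stat(); shot('side','side12')
crop('side12',230,100,390,270,4,'s12c')
E
```

```text
time: 13.7
ee_pos: [0.5426, 0.3379, 0.0691]
ee_rot: [-1.19, 1.375, -1.561]
ft_force: [1.7, 3.7, 2.8]
width: 0.0
t 13.7 tank [-97.9 166.5  69.1] world [0.5426 0.3379 0.0691] F [1.65 3.73 2.85] w 0.0 q [-0.5   0.99 -0.36  1.48  0.49  0.93 -1.39]
in tank: [[0.001, 0.001, 1.0], [-0.985, -0.172, 0.001], [0.172, -0.985, 0.001]]
```

View pics/s12c.png

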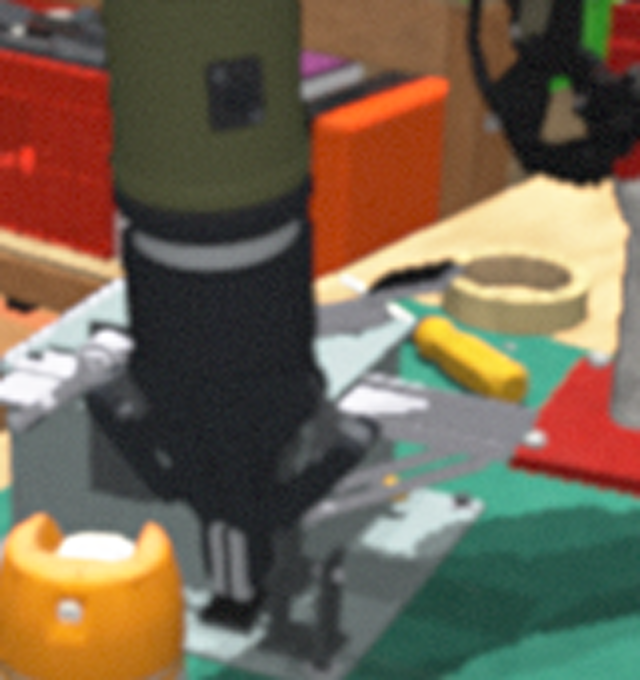

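The lever has sprung up and the lid is shut. I'll retreat upward and outward.

```bash
python3 -m pendant '[[[0,-0.008,0],[0,0,0]],[[0,-0.02,0],[0,0,0]],[[0,-0.06,0],[0,0,0]],[[0,-0.11,0],[0,0,0]],[[-0.02,-0.16,-0.03],[0,0,0]],[[-0.04,-0.19,-0.08],[0,0,0]],[[-0.04,-0.19,-0.13],[0,0,0]],[[-0.04,-0.19,-0.13],[0,0,0]],[[-0.04,-0.19,-0.13],[0,0,0]],[[-0.04,-0.19,-0.13],[0,0,0]]]'; python3 - <<'E'
from h import *
stat(); shot('side','side13');shot('top','top13')
crop('side13',205,145,405,285,4,'s13c');crop('top13',230,100,430,250,4,'t13c')
E
```

```text
time: 15.0
ee_pos: [0.4436, 0.4441, 0.2486]
ee_rot: [-1.19, 1.378, -1.567]
ft_force: [0.4, 0.3, 0.5]
width: -0.001
t 15.0 tank [-225.   236.3  248.6] world [0.4436 0.4441 0.2486] F [0.38 0.27 0.49] w -0.001 q [-0.68  0.78 -0.43  1.36  0.35  1.25 -1.49]
in tank: [[-0.004, 0.0, 1.0], [-0.984, -0.175, -0.004], [0.175, -0.984, 0.001]]
```

View pics/s13c.png

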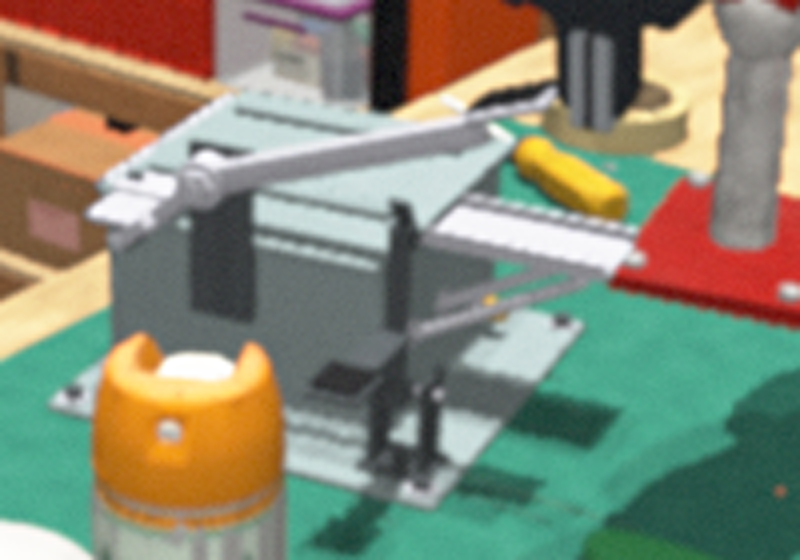

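View pics/top13.png

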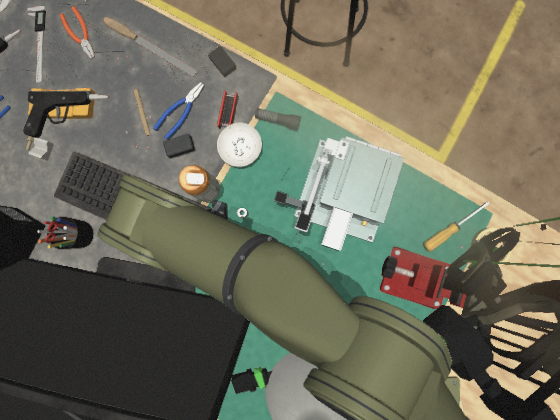

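Lid, lever and tab look as at the start; bush gone from the chute. The elbow overlaps the lamp shade in the top view, so I'll move to the pose that was seen to be clear.

```bash
python3 - <<'E'
from h import *
print(shift((.48,.27,.38)), sensors.get_obs()['tau'].round(2))
E
```

```text
[ 0.1743 -0.1028  0.0897] [-1.532e+01 -5.931e+01 -5.220e+00 -1.640e+01  5.000e-02  7.300e-01
  0.000e+00]
```

```bash
python3 -m pendant '[[[0,0,0.03],[0,0,0]],[[0.01,0,0.06],[0,0,0]],[[0.03,0,0.09],[0,0,0]],[[0.03,0,0.09],[0,0,0]]]'; python3 - <<'E'
from h import *
o=sensors.get_obs();stat();print(o['tau'].round(2),o['qd'].round(3))
print(shift((.48,.27,.38)))
E
```

```text
time: 15.6
ee_pos: [0.52, 0.3877, 0.2537]
ee_rot: [-1.19, 1.376, -1.568]
ft_force: [0.3, -0.9, -0.3]
width: 0.005
t 15.6 tank [-134.9  206.7  253.7] world [0.52   0.3877 0.2537] F [ 0.3  -0.89 -0.27] w 0.005 q [-0.56  0.8  -0.42  1.29  0.37  1.29 -1.34]
in tank: [[-0.004, 0.002, 1.0], [-0.984, -0.176, -0.003], [0.176, -0.984, 0.003]]
[  0.66 -59.92  -3.86 -16.94   0.31   0.78   0.14] [-0.046 -0.001 -0.061  0.014 -0.036 -0.013 -0.015]
[ 0.1446 -0.1024 -0.0004]
```

```bash
python3 -m pendant '[[[0.03,-0.02,0],[0,0,0]],[[0.06,-0.05,0],[0,0,0]],[[0.1,-0.08,0],[0,0,0]],[[0.14,-0.1,0],[0,0,0]],[[0.14,-0.1,0],[0,0,0]],[[0.14,-0.1,0],[0,0,0]],[[0.14,-0.1,0],[0,0,0]],[[0.14,-0.1,0],[0,0,0]]]'; python3 - <<'E'
from h import *
o=sensors.get_obs();stat();print(o['tau'].round(2))
a=shot('top','top14')['pixels'];s=shot('side','side14')['pixels']
crop('top14',180,100,420,280,3,'t14c')
s0=cv2.imread('pics/side0.png')
# bystander shifts: template match start vs now
for nme,(x0,y0,x1,y1) in dict(can=(225,228,280,362),plain=(288,290,316,322),brush=(340,272,402,306)).items():
    T=s0[y0:y1,x0:x1];W=s[:,:,::-1][y0-8:y1+8,x0-8:x1+8]
    m=cv2.minMaxLoc(cv2.matchTemplate(np.ascontiguousarray(W),T,cv2.TM_CCOEFF_NORMED));print(nme,m[1],m[3])
for nme,(x0,y0,x1,y1) in dict(lidlever=(230,165,340,205),tab=(280,225,320,265)).items():
    T=s0[y0:y1,x0:x1];W=s[:,:,::-1][y0-8:y1+8,x0-8:x1+8]
    m=cv2.minMaxLoc(cv2.matchTemplate(np.ascontiguousarray(W),T,cv2.TM_CCOEFF_NORMED));print(nme,m[1],m[3])
E
```

```text
time: 16.6
ee_pos: [0.4796, 0.2768, 0.3761]
ee_rot: [-1.195, 1.375, -1.56]
ft_force: [-0.3, 0.6, 0.2]
width: 0.001
t 16.6 tank [-138.6   88.7  376.1] world [0.4796 0.2768 0.3761] F [-0.29  0.55  0.23] w 0.001 q [-0.41  0.54 -0.46  1.43  0.31  1.39 -1.22]
in tank: [[0.003, -0.001, 1.0], [-0.985, -0.175, 0.002], [0.175, -0.985, -0.002]]
[ -0.08 -48.41  -3.49 -18.04   0.24   0.69  -0.  ]
can 0.9976800680160522 (8, 8)
plain 0.982077419757843 (8, 8)
brush 0.9027031064033508 (8, 8)
lidlever 0.9209155440330505 (8, 8)
tab 0.9076335430145264 (8, 8)
```

View pics/top14.png

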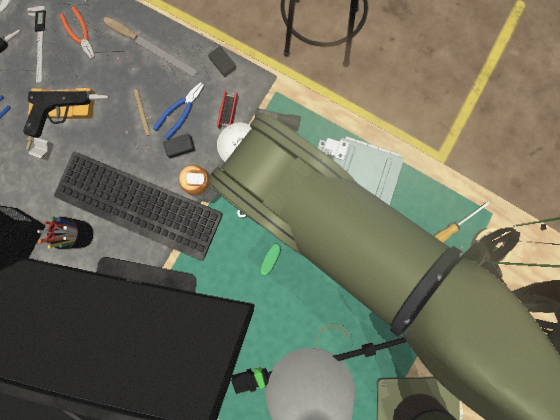

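View pics/side14.png

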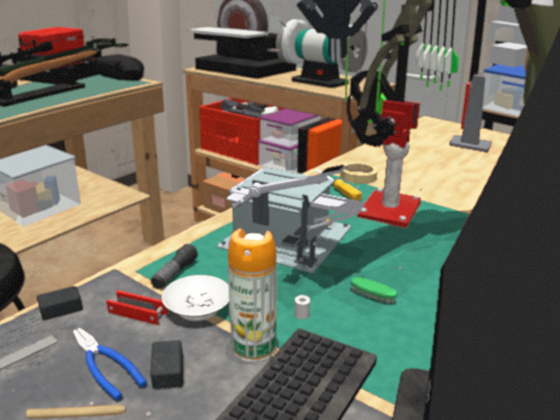

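The arm now stands clear of the lamp, its base torque is back to about 0, and everything is where it was at the start apart from the bush. Handing in.

```bash
python3 -c "
from h import *
print(r.finish_job())"
```

```text
the job is handed in; nothing more can be done
None
```

The bush is soaking in the tank with the lid shut. However, on the way out the arm seems to have brushed the desk lamp, and that could count as a failure.

I pressed the lid lever down until the catch held it, then let go. Next I pushed the bush along the chute with the shut fingertips until it dropped in, and then pressed the catch's tab. The job was handed in at about 17 s of the 62 s allowed.

**Checks that passed:**
- **Bush:** with the lid open, the top view showed it lying flat on the tank floor. I could not see it again once the lid shut.
- **Lid, lever and catch:** image matching against the first side picture showed no shift, so they look back at rest.
- **Spray can, clean bush and brush:** the same comparison showed no shift for any of them.
- **Arm:** at the end it stood clear, with wrist force at noise level.

**Check that went wrong:** on the retreat after the tab press, the base joint carried about 15 N m while the arm stood still. In the top view the arm overlapped the lamp shade, so it was probably leaning on the lamp. That is very roughly 40 N, close to the limit, and the station reported no fault. I backed off and the torque returned to about 0 before I handed in, so I can't say whether the limit was passed.

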